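# Hang the suction lifter on the carousel

## Task

Put the loose suction-cup lifter away: first turn the tool carousel until its one empty hook is at the front, over the pointer on the foot, then hang the lifter there with its grip bar lying across both wires of the hook and the cup hanging below. Leave the hook at the front and do not tip the lifter over or disturb the other things on the bench.

Things in the scene. Friction and masses are not known exactly. Their poses are not given: they have to be found in the camera images.
- lifter_bar (a point): Centre of the grip bar of the loose suction-cup lifter standing on the bench: black rubber cup 80 mm across, upright stem 16 mm thick, and across its top, like a T, a level black bar 110 mm long, 18 mm thick. The point is on the bar's axis, 135 mm above the cup's underside. y runs along the bar, z up the stem; both ways round are alike. About 0.3 kg.
- free_hook (a point): The carousel's one empty hook: where the middle of a hung lifter's bar lies, 214 mm above the bench, 110 mm from the carousel's axis; turns with the rotor. x points inward to that axis, y along a hung bar, z up. The hook is a fork of two 10 mm steel wires, 29 mm either side of the point (48 mm free between them for the stem), their level part 26 mm long, its top 9 mm below the point.
- hook_end (a point): Middle between the free hook's two upturned wire ends, 27 mm farther out than free_hook and 12 mm above it (the ends' tops are 17 mm above free_hook). The cup is wider than the fork, so a lifter comes in from outside, bar above these ends and stem between the wires, then down. On the inner side the wires slope up to 237 mm above the bench, 40 mm inward of free_hook. Axes as free_hook.
- hub (a point): On the carousel's turning axis, at the hub's top, 248 mm above the bench. Hub: dark steel disc of radius 36 mm on a fixed post. Four forked hooks stand out from it 90 degrees apart, three of them carrying lifters like the loose one, fast on the rotor. To turn the rotor push a hook's wires, or a hung lifter, sideways, e.g. with shut fingers.
- front_mark (a point): Front of the carousel: the point above the flat aluminium pointer on the fixed grey foot (190 mm across, 18 mm high) to which free_hook must be brought; same height and same 110 mm from the axis as free_hook. x points inward to the axis, z up. The front faces roughly to the robot's left (+y), give or take 30 degrees.
- rotor (a joint): Turn of the carousel's rotor in rad, counter-clockwise seen from above; 0 or any multiple of 2 pi: the empty hook is at front_mark. Turns endlessly both ways, no stops or detents; about 0.15 N m of friction, so it stays where it is left and coasts little.
- tape: Bystander, not to be disturbed: grey roll of tape lying flat, 100 mm across, 45 mm high; origin at its underside's centre.
- bottle: Bystander, not to be disturbed: white bottle, 64 mm across, 170 mm tall; origin at its underside's centre.
- jar: Bystander, not to be disturbed: glass jar with a steel lid, 70 mm across, 90 mm tall; origin at its underside's centre.
- carton: Bystander, not to be disturbed: small cardboard carton 140 x 100 x 70 mm; origin at its underside's centre.
- hammer: Bystander, not to be disturbed: hammer lying down, handle and shaft along its x axis.
- screwdriver: Bystander, not to be disturbed: screwdriver lying down, handle and shaft along its x axis.
- mug: Bystander, not to be disturbed: white mug, about 80 mm across, 90 mm tall; origin at its underside's centre.
Not all that is in view belongs to the job. What is shaped like the part that bears lifter_bar but orange or red is not meant.

How it is judged (in metres and radians):
On the way:
1. the empty hook is at the front, over the pointer (within 25 mm), at rest, the lifter not yet hung (horizontal distance between free_hook and front_mark below 0.025 m and velocity of joint rotor between -0.1 and 0.1 rad/s and distance between lifter_bar and free_hook above 0.06 m), for 0.2 s.
At the end, for the whole second after the job is handed in: The lifter hangs at rest on the once empty hook: bar across both wires (centre within 22 mm of free_hook seen from above, 8 mm below to 10 mm above it, along the hook's y axis within 20 degrees), stem upright within 14 degrees, its weight on the carousel; free_hook within 35 mm of front_mark (horizontal distance between lifter_bar and free_hook below 0.022 m and z of lifter_bar in the frame of free_hook between -0.008 and 0.01 m and angle between the y axis of lifter_bar and the y axis of free_hook, either way round below 0.35 rad and angle between lifter_bar's own z axis and vertical below 0.25 rad and horizontal distance between free_hook and front_mark below 0.035 m and linear speed of lifter below 0.03 m/s and contact force between lifter and rotor above 1 N); the robot touches nothing.
It fails at once if the lifter is tipped over (more than 45 degrees) (angle between lifter_bar's own z axis and vertical above 0.785 rad).
It fails at once if another thing on the bench is moved by more than 30 mm (distance of any of tape, bottle, jar, carton, hammer, screwdriver, mug from where it was at the start of the episode above 0.03 m).
It also fails if it takes over 67 s, if anything falls off the work surface, if the arm or the gripper's body presses on something with over 40 N, if the wrist force passes 120 N, or if a joint passes its speed limit or range.

## Robot

A 6-joint arm with a two-finger parallel gripper is mounted at the origin on the work surface. World frame = base frame: x ahead of the robot, y to its left, z up, the work surface at z = 0. Lengths are in mm, angles in rad, forces in N, time in s.
With the tool pointing down it reaches from about 350 to 775 mm from the base axis. Payload 7.3 kg.
Tool frame: the origin (TCP) lies on the centre line of the jaws, within the pads' length; the fingertips stand 22 mm ahead of it and the grasp point (between the pads) lies 3 mm ahead of it; z points along the fingers, y is the direction in which the jaws open and shut (so a half turn about z gives the same grasp; the last joint's range is limited). The gripper opens to 92 mm and grips with 3 to 60 N. Pads are 19 mm wide; open, the fingers measure 130 mm over their backs; the gripper's body (75 mm by 190 mm) begins 47 mm behind the grasp point.
Start: joints at [0.969, 0.342, 1.524, -0, 1.275, -0.146], TCP at [231.083, 471.427, 248.741] pointing down, gripper open.
Joint ranges: [-2.53, 2.53], [-0.77, 2.02], [0.04, 2.7], [-1, 4.14], [0.28, 2.66], [-3.11, 3.11]. Speed limits (rad/s): [2.57, 2.57, 3.14, 3.14, 3.14, 3.14].

## Interface

Orientations are given as [roll, pitch, yaw] about the fixed x, y, z axes, in that order (R = Rz(yaw) Ry(pitch) Rx(roll)).
In Python, from plant import get_obs, capture, close_job gives the robot as it stands.
- The arm moves only by the tool carry_out, never from a script. Its arguments are lists of equal length, an entry for each row: "xyz": the shift along the tool's x, y, z scaled (see below), a list of three; "dr": the turn, a rotation vector about the tool's x, y, z scaled (see below), a list of three. A call has 1 to 8 rows; each row shifts and turns the commanded pose from where the row before left it, along the tool's axes as they then stand; what a row does not reach is not made up. The controller multiplies each number of a shift by 0.06 m and each number of a turn by 8 degrees. A row lasts 1/8 s, in which the tool goes at most 62.5 mm and 10.7 degrees, less where a joint would pass 70% of its speed; a pose out of reach is approached as far as the arm can. A call with a number of a shift or a turn outside -1 to 1 is refused whole. A call with a gripper value outside its range is refused whole. "gripper" is the gripper's target within -1 to 1 (fully open at 1, half-way at 0, shut at -1), set as the call begins (left out, the last holds). The fingers move at their own pace and stop on an object; the grip force is fixed at half the most. Time passes only in rows, so rows that do not move let the fingers close. It gives the time, the measured TCP pose, the force and the opening at its end, in the units of the state.
- get_obs(): the state, without advancing time (a new reading comes with each control period).
- capture(name): name is "side" or "top" or "wrist"; returns a dict with "image" (420x560x3 uint8, blue, green, red), "fx", "fy", "cx", "cy" (pixels), "D" ([k1, k2, p1, p2, k3] as OpenCV has them; the pictures are not rectified), "pose" (4x4, takes a point from camera to world coordinates). Camera axes: x right, y up, looking along -z (the intrinsics and any distortion apply to the point x, -y, -z); pixel columns grow to the right and rows downward; lengths in mm; the calibration is good to about 2 mm. A picture is of the moment at which its call begins. There is no depth.
- close_job(): hands the job in, once; it reports no verdict.
The state is a dict: "time": time; "joint_positions": joint angles; "dq": joint speeds; "tau": joint torques, N m; "tool_pos": TCP position; "tcp_rot": TCP orientation; "contact_force": force on the tool from outside, world axes, zero at the start; "moment": the same for the moment, N m; "grip_width": finger opening in mm.
Only numpy, scipy, OpenCV 4.12 (cv2) and the standard library are available. Lean on these libraries where they do the work, as an engineer would, in place of code of your own. Each camera call takes 0.05 s, during which the arm holds its last target.

## Working session

There is one attempt and no reset: what is moved stays moved. The work goes in short steps, Python scripts to look and compute and a tool call to move; the robot and the scene stay as the last step left them, time stands still between calls to the robot, and variables do not carry over. Pictures are saved under pics/ and viewed, and the job is handed in when it is done.

Besides the shell and the picture viewer there is one more tool, called after ">>>" by a JSON object that holds its "op" and its "data". carry_out: Moves the arm, as the interface text tells. Shifts and turns lie within -1 to 1; 1 stands for 0.06 m of shift or 8 degrees of turn. Its arguments: {"type":"object","properties":{"xyz":{"type":"array"},"dr":{"type":"array"},"gripper":{"type":"number"}},"required":["xyz","dr"]}

```bash
ls; mkdir -p pics
cat > h.py <<'E'
import numpy as np, cv2, pickle
from plant import get_obs, capture, close_job
def snap(n,f):
    c=capture(n); cv2.imwrite(f'pics/{f}.png',c['image']); pickle.dump(c,open(f'pics/{f}.pkl','wb')); return c
def load(f): return pickle.load(open(f'pics/{f}.pkl','rb'))
def K(c): return np.array([[c['fx'],0,c['cx']],[0,c['fy'],c['cy']],[0,0,1.]])
def ray(c,u,v):
    p=cv2.undistortPoints(np.array([[[u,v]]],float),K(c),np.array(c['D'],float))[0,0]
    P=np.array(c['pose']); d=P[:3,:3]@np.array([p[0],-p[1],-1]); return P[:3,3],d/np.linalg.norm(d)
def onz(c,u,v,z):
    o,d=ray(c,u,v); return o+d*(z-o[2])/d[2]
def proj(c,X):
    P=np.array(c['pose']); q=P[:3,:3].T@(np.array(X,float)-P[:3,3]); q=q*[1,-1,-1]
    return cv2.projectPoints(q.reshape(1,1,3),np.zeros(3),np.zeros(3),K(c),np.array(c['D'],float))[0][0,0]
def tri(c1,p1,c2,p2):
    o1,d1=ray(c1,*p1);o2,d2=ray(c2,*p2)
    s=np.linalg.lstsq(np.c_[d1,-d2],o2-o1,rcond=None)[0]
    a=o1+s[0]*d1;b=o2+s[1]*d2; return (a+b)/2,np.linalg.norm(a-b)
E
python3 - <<'E'
from h import *
for n in('top','side','wrist'):
    c=snap(n,n+'0'); print(n,np.round(np.array(c['pose']),2).tolist(),c['fx'])
print(get_obs())
E
```

```text
pics
top [[0.0, 0.97, -0.23, 237.0], [-1.0, -0.0, -0.01, 7.47], [-0.01, 0.23, 0.97, 1454.37], [0.0, 0.0, 0.0, 1.0]] 473.25056384714543
side [[0.87, 0.3, -0.39, -46.66], [-0.49, 0.55, -0.68, -1012.16], [0.01, 0.78, 0.62, 1091.98], [0.0, 0.0, 0.0, 1.0]] 461.44369101858126
wrist [[0.44, -0.86, -0.24, 165.46], [0.9, 0.42, 0.12, 503.1], [-0.0, -0.27, 0.96, 383.97], [0.0, 0.0, 0.0, 1.0]] 330.3195646024176
{'time': 0.15, 'joint_positions': array([ 9.68995683e-01,  3.42576960e-01,  1.52480129e+00,  2.98701306e-05,
        1.27538177e+00, -1.46013798e-01]), 'dq': array([-0.00018858, -0.00266908, -0.00327645,  0.00057523, -0.00054255,
       -0.00033353]), 'tau': array([ 6.71605121e-04, -4.31471765e+01, -2.44352531e+01,  7.17863627e-02,
        5.37403487e-02, -3.87819023e-05]), 'tool_pos': array([230.91018403, 471.18659514, 248.19588486]), 'tcp_rot': array([-3.14044186e+00, -1.98109205e-04,  2.68579698e+00]), 'contact_force': array([-0.22242704,  1.02422505, -0.08490622]), 'moment': array([ 0.00907581,  0.01849342, -0.03763246]), 'grip_width': 92.16806540189592}
```

View pics/top0.png

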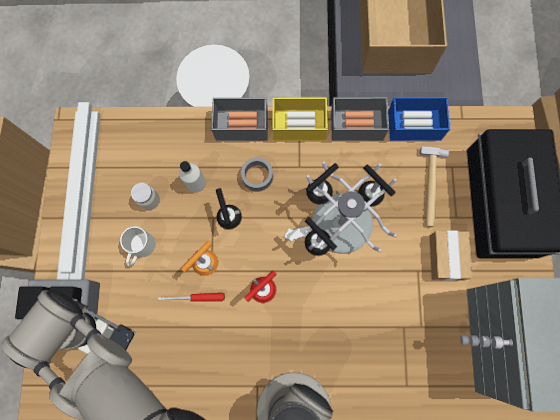

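View pics/side0.png

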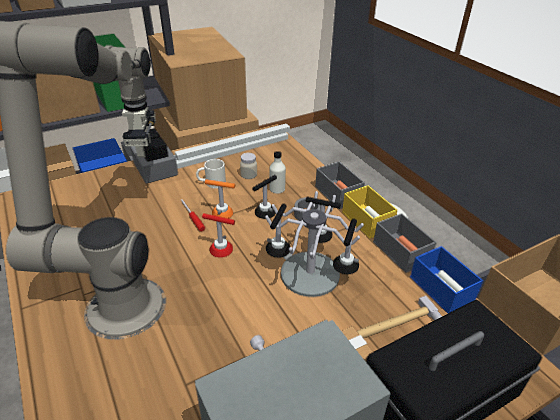

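View pics/wrist0.png

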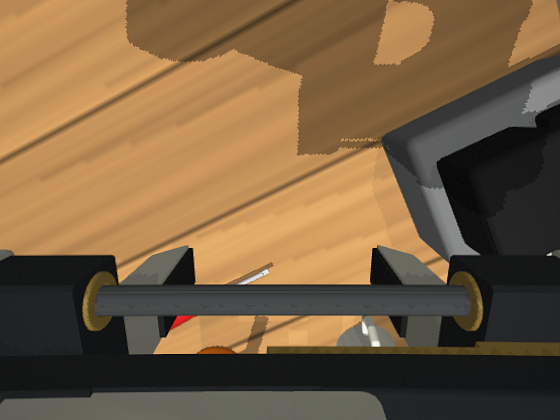

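Run:
```python
from h import *
c=load('top0')['image']; 
cv2.imwrite('pics/z1.png',cv2.resize(c[140:290,170:430],None,fx=3,fy=3,interpolation=cv2.INTER_CUBIC))
c=load('side0')['image']; 
cv2.imwrite('pics/z2.png',cv2.resize(c[140:310,180:380],None,fx=3.5,fy=3.5,interpolation=cv2.INTER_CUBIC))
```

```text
(no output)
```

View pics/z1.png

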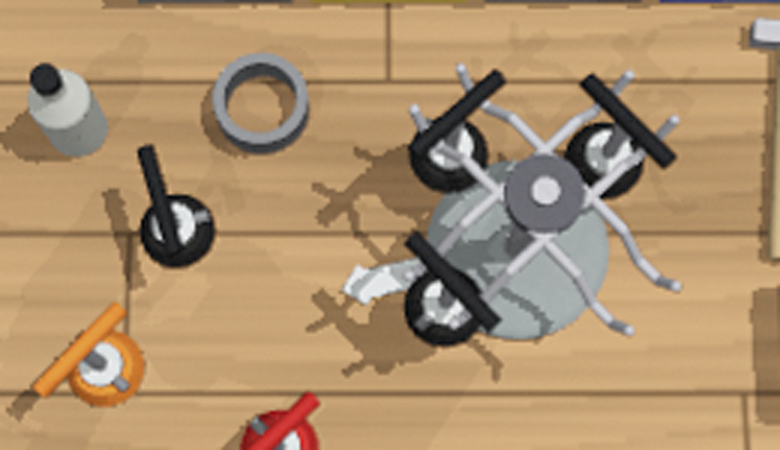

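View pics/z2.png

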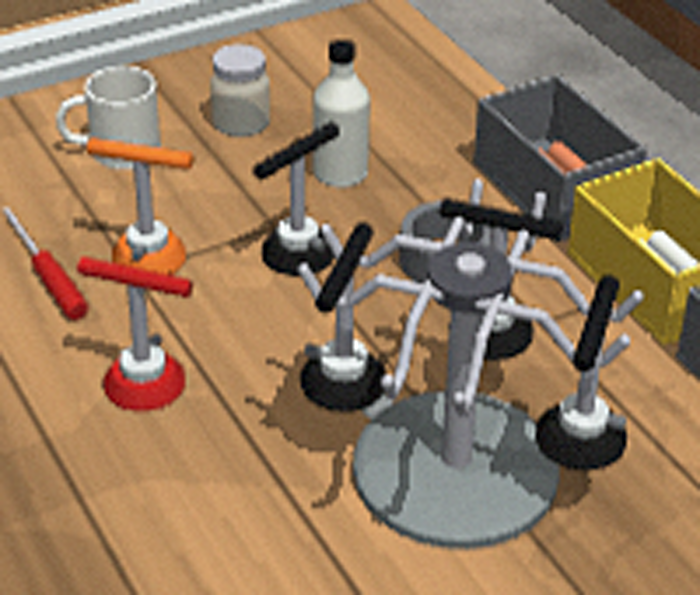

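Run:
```python
from h import *
t=load('top0'); s=load('side0')
a=lambda x,y:(170+(x+.5)/3-.5,140+(y+.5)/3-.5)
b=lambda x,y:(180+(x+.5)/3.5-.5,140+(y+.5)/3.5-.5)
r=np.round
hub=onz(t,*a(545,190),248); print('hub',r(hub),'tri',tri(t,a(545,190),s,b(470,264)))
e=[onz(t,*a(678,287),228),onz(t,*a(627,330),228)]; print('ends',r(e)); m=sum(e)/2-hub; print(r(m),np.degrees(np.arctan2(m[1],m[0])),np.hypot(*m[:2]))
p=onz(t,*a(350,285),16)-hub; print('pointer',r(p),np.degrees(np.arctan2(p[1],p[0])))
for q in [(352,272),(367,300),(345,290)]: 
    p=onz(t,*a(*q),18)-hub; print(r(p),np.degrees(np.arctan2(p[1],p[0])))
b1=tri(t,a(147,150),s,b(337,132));b2=tri(t,a(170,252),s,b(261,172));print('bar',b1,b2)
z1=onz(t,*a(147,150),135);z2=onz(t,*a(170,250),135);print(r(z1),r(z2),r((z1+z2)/2),np.degrees(np.arctan2(*(z1-z2)[1::-1])),np.linalg.norm(z1-z2))
for n,q in dict(orange_a=(122,310),orange_b=(40,390),red=(312,400),tape=(260,103),bottle=(70,140),jarx=(0,0)).items(): print(n,r(onz(t,*a(*q),135 if 'o' in n[:1] or n=='red' else 30)))
print('jar',r(onz(t,142,190,90)),'mug',r(onz(t,133,240,90)))
# foot center check
print('foot', r(onz(t,*a(518,250),18)))
```

```text
hub [ 552. -151.  248.] tri (array([ 553.11644808, -151.75121595,  243.46573823]), np.float64(0.42806503485378916))
ends [[ 469. -268.  228.]
 [ 431. -222.  228.]]
[-102.  -94.  -20.] -137.45950756758546 138.3109937579885
pointer [ -40.  173. -232.] 103.0936252360894
[ -27.  171. -230.] 98.97910019762612
[ -56.  156. -230.] 109.88702937959151
[ -46.  178. -230.] 104.43193154233668
bar (array([626.35514638, 217.96519758, 128.12333058]), np.float64(4.542244548693224)) (array([524.81698141, 192.66953404, 127.31391784]), np.float64(4.173003680552096))
[622. 218. 135.] [523. 192. 135.] [573. 205. 135.] 14.320927022963783 102.2104737453538
orange_a [465. 236. 135.]
orange_b [390. 310. 135.]
red [381.  56. 135.]
tape [704. 117.  30.]
bottle [664. 315.  30.]
jarx [821. 398.  30.]
jar [635. 456.  90.] mug [482. 471.  90.]
foot [ 548. -152.   18.]
```

```bash
cat > plan.py <<'E'
import sys
from h import *
def plan(tgts, rows, start=None):
    """tgts: list of (x,y,z,yawdeg); rows: count each"""
    o=get_obs(); p=np.array(o['tool_pos']); yaw=np.degrees(o['tcp_rot'][2]) 
    if start is not None: p,yaw=np.array(start[:3],float),start[3]
    X=[];D=[]
    for t,n in zip(tgts,rows):
        p0=p.copy();y0=yaw; dy=(t[3]-y0+180)%360-180
        for i in range(1,n+1):
            g=p0+(np.array(t[:3])-p0)*i/n; gy=y0+dy*i/n
            a=np.radians(yaw); d=g-p
            ex=np.array([np.cos(a),np.sin(a),0]); ey=np.array([np.sin(a),-np.cos(a),0])
            s=np.round(np.array([d@ex,d@ey,-d[2]])/60,2); w=round(-(gy-yaw)/8,2)
            assert abs(s).max()<=1 and abs(w)<=1 and np.linalg.norm(s)*60<=62,(s,w)
            p=p+60*(s[0]*ex+s[1]*ey)+[0,0,-60*s[2]]; yaw-=8*w
            X.append((s+0).tolist()); D.append([0,0,w])
    for i in range(0,len(X),8): print(X[i:i+8]); print(D[i:i+8])
    print('end',np.round(p,1),round(yaw,1)); return (*p,yaw)
E
python3 -c "
from plan import *
plan([(430,150,310,190),(471,-225,300,222.5)],[8,8])"
python3 - <<'E'
import sys;sys.path.insert(0,'.')
import os;os.chdir('.')
from h import *
c=load('top0')['image']; 
cv2.imwrite('pics/z3.png',cv2.resize(c[195:265,270:390],None,fx=6,fy=6,interpolation=cv2.INTER_CUBIC))
E
```

```text
[[-0.67, -0.42, -0.13], [-0.63, -0.47, -0.13], [-0.59, -0.51, -0.13], [-0.55, -0.57, -0.13], [-0.51, -0.6, -0.12], [-0.45, -0.64, -0.13], [-0.41, -0.68, -0.13], [-0.34, -0.71, -0.13]]
[[0, 0, np.float64(-0.56)], [0, 0, np.float64(-0.57)], [0, 0, np.float64(-0.56)], [0, 0, np.float64(-0.57)], [0, 0, np.float64(-0.56)], [0, 0, np.float64(-0.57)], [0, 0, np.float64(-0.56)], [0, 0, np.float64(-0.56)]]
[[0.05, -0.78, 0.02], [0.11, -0.78, 0.02], [0.16, -0.77, 0.02], [0.21, -0.76, 0.02], [0.27, -0.73, 0.02], [0.32, -0.72, 0.02], [0.37, -0.69, 0.03], [0.42, -0.67, 0.02]]
[[0, 0, np.float64(-0.51)], [0, 0, np.float64(-0.51)], [0, 0, np.float64(-0.51)], [0, 0, np.float64(-0.5)], [0, 0, np.float64(-0.51)], [0, 0, np.float64(-0.51)], [0, 0, np.float64(-0.51)], [0, 0, np.float64(-0.51)]]
end [ 471.  -225.   299.8] 222.5
```

View pics/z3.png

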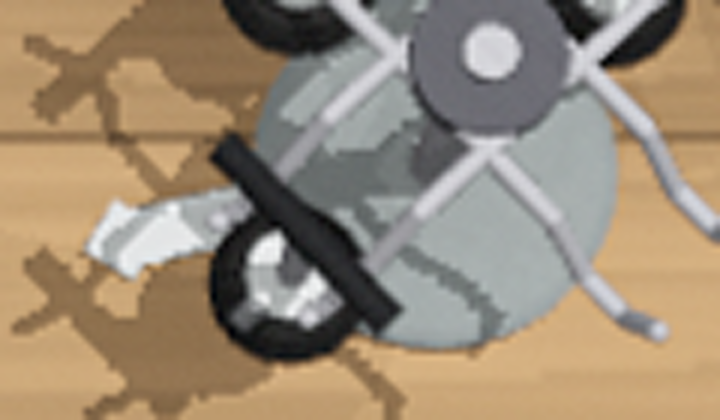

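The crop shows the free hook's upturned ends at top px (396,235) and (379,249). The pointer tip is at about (284,236), which puts the front at ~104°. The hook is at ~-137.5°, so it needs ~118° clockwise.

For the lifter there are three candidates: black at (228,213), orange at (203,260) and red at (262,289). Black is the one meant, and the crop confirmed it. I'm moving to the hook with the fingers shut.

>>> {"op": "carry_out", "data": {"xyz": [[-0.67,-0.42,-0.13],[-0.63,-0.47,-0.13],[-0.59,-0.51,-0.13],[-0.55,-0.57,-0.13],[-0.51,-0.6,-0.12],[-0.45,-0.64,-0.13],[-0.41,-0.68,-0.13],[-0.34,-0.71,-0.13]], "dr": [[0,0,-0.56],[0,0,-0.57],[0,0,-0.56],[0,0,-0.57],[0,0,-0.56],[0,0,-0.57],[0,0,-0.56],[0,0,-0.56]], "gripper": -1}}

```text
time: 1.15
tool_pos: [430.5, 148.5, 310.7]
tcp_rot: [3.141, -0.0, -2.965]
contact_force: [0.4, 0.6, -0.4]
grip_width: 16.4
```

>>> {"op": "carry_out", "data": {"xyz": [[0.05,-0.78,0.02],[0.11,-0.78,0.02],[0.16,-0.77,0.02],[0.21,-0.76,0.02],[0.27,-0.73,0.02],[0.32,-0.72,0.02],[0.37,-0.69,0.03],[0.42,-0.67,0.02]], "dr": [[0,0,-0.51],[0,0,-0.51],[0,0,-0.51],[0,0,-0.5],[0,0,-0.51],[0,0,-0.51],[0,0,-0.51],[0,0,-0.51]]}}

```text
time: 2.15
tool_pos: [471.0, -226.3, 300.0]
tcp_rot: [3.141, 0.0, -2.397]
contact_force: [1.1, 0.9, 0.4]
grip_width: 0.6
```

>>> {"op": "carry_out", "data": {"xyz": [[0,0,0]], "dr": [[0,0,0]]}}

```text
time: 2.28
tool_pos: [470.9, -227.5, 299.3]
tcp_rot: [3.141, -0.001, -2.403]
contact_force: [0.1, -0.1, -0.1]
grip_width: 0.7
```

Run:
```python
from h import *
w=snap('wrist','w1'); 
hub=np.array([552,-151,0]); 
for th in [-137.5]:
  a=np.radians(th);u=np.array([np.cos(a),np.sin(a),0]);v=np.array([-u[1],u[0],0])
  for r,s,z in [(110,29,205),(110,-29,205),(137,29,231),(137,-29,231),(0,0,248)]: print(r,s,proj(w,hub+u*r+v*s+[0,0,z]).round())
o=get_obs();print(o['tool_pos'],o['tcp_rot'],o['joint_positions'],o['grip_width'])
```

```text
110 29 [246. 224.]
110 -29 [325. 224.]
137 29 [240. 197.]
137 -29 [332. 196.]
0 0 [287. 395.]
[ 470.81958835 -225.68520579  299.50443244] [ 3.13983935e+00 -7.93539371e-05 -2.40235493e+00] [-5.94035085e-01  3.02639572e-01  1.43940883e+00  3.40299446e-04
  1.40126702e+00 -2.90412677e+00] 0.025480980143717687
```

View pics/w1.png

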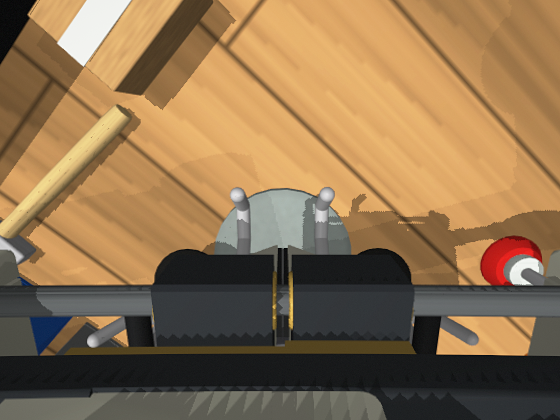

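The wrist view shows the hook's two ends at px (238,195) and (326,195), centred under the fingers (~282), so I'm lowering between the wires.

>>> {"op": "carry_out", "data": {"xyz": [[0,0,0.4],[0,0,0.4],[0,0,0.3],[0,0,0.2],[0,0,0.15],[0,0,0]], "dr": [[0,0,0],[0,0,0],[0,0,0],[0,0,0],[0,0,0],[0,0,0]]}}

```text
time: 3.08
tool_pos: [471.1, -224.4, 213.0]
tcp_rot: [3.141, 0.0, -2.399]
contact_force: [0.1, -0.1, 0.3]
grip_width: 0.4
```

Run:
```python
from plan import *
th0=-137.5;hub=np.array([552,-151])
T=[]
N=20;tot=118
for i in range(1,N+1):
    a=np.radians(th0-tot*i/N); T.append((*(hub+110*np.array([np.cos(a),np.sin(a)])),211.5,th0-tot*i/N))
import io
plan(T,[1]*N)
o=get_obs();print(o['joint_positions'])
```

```text
[[0.0, 0.18, 0.03], [-0.01, 0.19, 0.0], [-0.01, 0.19, 0.0], [-0.01, 0.18, 0.0], [-0.01, 0.19, 0.0], [-0.01, 0.19, 0.0], [-0.01, 0.19, 0.0], [-0.01, 0.19, 0.0]]
[[0, 0, np.float64(0.74)], [0, 0, np.float64(0.74)], [0, 0, np.float64(0.74)], [0, 0, np.float64(0.73)], [0, 0, np.float64(0.74)], [0, 0, np.float64(0.74)], [0, 0, np.float64(0.74)], [0, 0, np.float64(0.73)]]
[[-0.01, 0.18, 0.0], [-0.01, 0.19, 0.0], [0.0, 0.19, 0.0], [-0.01, 0.19, 0.0], [-0.01, 0.19, 0.0], [-0.01, 0.19, 0.0], [-0.01, 0.19, 0.0], [-0.01, 0.18, 0.0]]
[[0, 0, np.float64(0.74)], [0, 0, np.float64(0.74)], [0, 0, np.float64(0.74)], [0, 0, np.float64(0.73)], [0, 0, np.float64(0.74)], [0, 0, np.float64(0.74)], [0, 0, np.float64(0.74)], [0, 0, np.float64(0.73)]]
[[-0.01, 0.19, 0.0], [-0.01, 0.19, 0.0], [-0.01, 0.19, 0.0], [-0.01, 0.19, 0.0]]
[[0, 0, np.float64(0.74)], [0, 0, np.float64(0.74)], [0, 0, np.float64(0.74)], [0, 0, np.float64(0.73)]]
end [524.4 -44.4 211.2] -255.5
[-5.91524463e-01  3.68292045e-01  1.58862027e+00  2.11927342e-04
  1.18543497e+00 -2.90480215e+00]
```

No contact on the way down. Next I sweep the arc.

>>> {"op": "carry_out", "data": {"xyz": [[0.0,0.18,0.02],[-0.01,0.19,0.0],[-0.01,0.19,0.0],[-0.01,0.18,0.0],[-0.01,0.19,0.0],[-0.01,0.19,0.0],[-0.01,0.19,0.0],[-0.01,0.19,0.0]], "dr": [[0,0,0.74],[0,0,0.74],[0,0,0.74],[0,0,0.73],[0,0,0.74],[0,0,0.74],[0,0,0.74],[0,0,0.73]]}}

```text
time: 4.08
tool_pos: [443.4, -142.4, 213.3]
tcp_rot: [-3.14, 0.003, 3.056]
contact_force: [1.3, -1.3, 1.4]
grip_width: 0.5
```

Run:
```python
from h import *
w=snap('top','t2'); im=w['image'][140:290,250:450]
cv2.imwrite('pics/z4.png',cv2.resize(im,None,fx=4,fy=4,interpolation=cv2.INTER_CUBIC))
```

```text
(no output)
```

View pics/z4.png

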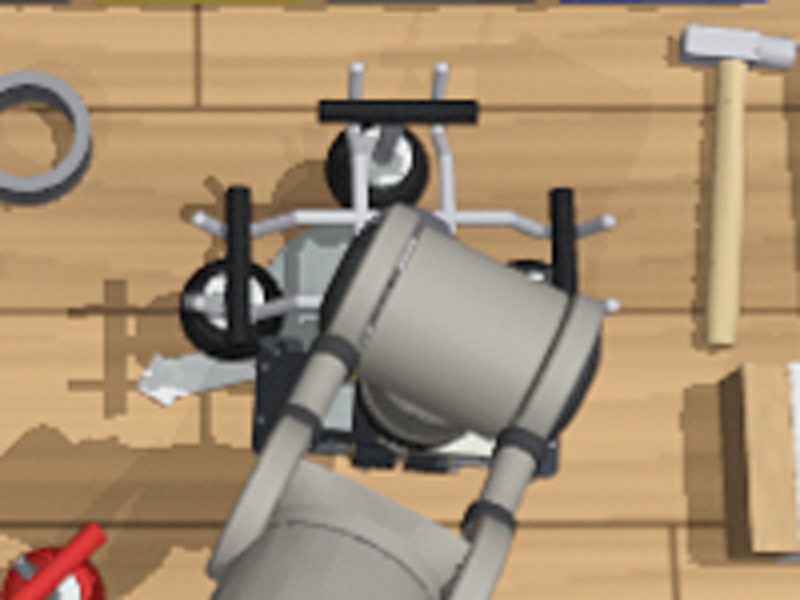

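The rotor is following: the hung lifters now sit square at the image axes, so the hook is at ~180°. I'll carry on.

>>> {"op": "carry_out", "data": {"xyz": [[-0.01,0.18,0.0],[-0.01,0.19,0.0],[0.0,0.19,0.0],[-0.01,0.19,0.0],[-0.01,0.19,0.0],[-0.01,0.19,0.0],[-0.01,0.19,0.0],[-0.01,0.18,0.0]], "dr": [[0,0,0.74],[0,0,0.74],[0,0,0.74],[0,0,0.73],[0,0,0.74],[0,0,0.74],[0,0,0.74],[0,0,0.73]]}}

```text
time: 5.12
tool_pos: [484.6, -65.3, 213.1]
tcp_rot: [3.141, 0.002, 2.234]
contact_force: [-0.8, -2.6, 1.8]
grip_width: 0.4
```

>>> {"op": "carry_out", "data": {"xyz": [[-0.01,0.19,0.0],[-0.01,0.19,0.0],[-0.01,0.18,0.0],[-0.01,0.17,0.0],[0,0,0],[0,0,0]], "dr": [[0,0,0.74],[0,0,0.74],[0,0,0.74],[0,0,0.73],[0,0,0],[0,0,0]]}}

```text
time: 5.88
tool_pos: [522.7, -45.6, 212.2]
tcp_rot: [-3.142, -0.0, 1.827]
contact_force: [0.4, 0.3, 0.1]
grip_width: 0.1
```

Run:
```python
from h import *
w=snap('top','t3'); im=w['image'][140:290,250:450]
cv2.imwrite('pics/z5.png',cv2.resize(im,None,fx=4,fy=4,interpolation=cv2.INTER_CUBIC))
print(get_obs()['joint_positions'])
```

```text
[-2.33265842e-01  3.73654718e-01  1.58279910e+00  4.38713635e-05
  1.18517954e+00 -4.88725995e-01]
```

View pics/z5.png

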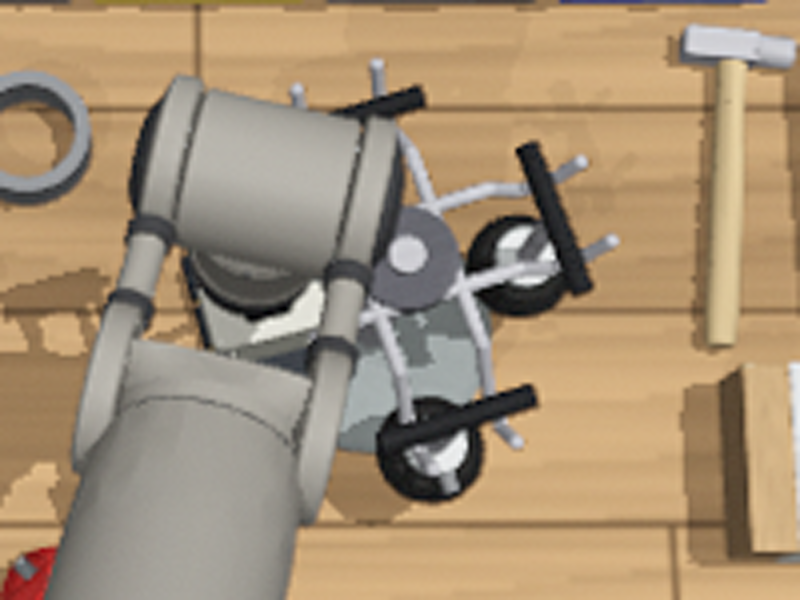

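>>> {"op": "carry_out", "data": {"xyz": [[0,0,-0.3],[0,0,-0.5],[0,0,-0.6]], "dr": [[0,0,0],[0,0,0],[0,0,0]]}}

```text
time: 6.3
tool_pos: [522.2, -45.6, 296.6]
tcp_rot: [-3.14, -0.001, 1.826]
contact_force: [0.6, -0.0, 0.4]
grip_width: 0.3
```

Run:
```python
from plan import *
plan([(574,195,300,14.3)],[13])
```

```text
[[0.28, 0.14, 0.0], [0.3, 0.11, -0.01], [0.31, 0.07, 0.0], [0.31, 0.03, -0.01], [0.32, 0.0, 0.0], [0.31, -0.05, -0.01], [0.3, -0.08, 0.0], [0.3, -0.12, 0.0]]
[[0, 0, np.float64(0.87)], [0, 0, np.float64(0.87)], [0, 0, np.float64(0.86)], [0, 0, np.float64(0.87)], [0, 0, np.float64(0.87)], [0, 0, np.float64(0.87)], [0, 0, np.float64(0.87)], [0, 0, np.float64(0.87)]]
[[0.27, -0.15, -0.01], [0.26, -0.18, 0.0], [0.23, -0.22, -0.01], [0.21, -0.24, 0.0], [0.17, -0.26, -0.01]]
[[0, 0, np.float64(0.86)], [0, 0, np.float64(0.87)], [0, 0, np.float64(0.87)], [0, 0, np.float64(0.87)], [0, 0, np.float64(0.87)]]
end [574.  195.  300.2] 14.3
```

>>> {"op": "carry_out", "data": {"xyz": [[0.28,0.14,0.0],[0.3,0.11,-0.01],[0.31,0.07,0.0],[0.31,0.03,-0.01],[0.32,0.0,0.0],[0.31,-0.05,-0.01],[0.3,-0.08,0.0],[0.3,-0.12,0.0]], "dr": [[0,0,0.87],[0,0,0.87],[0,0,0.86],[0,0,0.87],[0,0,0.87],[0,0,0.87],[0,0,0.87],[0,0,0.87]], "gripper": 1}}

```text
time: 7.3
tool_pos: [554.7, 103.2, 298.0]
tcp_rot: [-3.141, 0.0, 0.851]
contact_force: [0.2, -0.1, 0.6]
grip_width: 75.7
```

>>> {"op": "carry_out", "data": {"xyz": [[0.27,-0.15,-0.01],[0.26,-0.18,0.0],[0.23,-0.22,-0.01],[0.21,-0.24,0.0],[0.17,-0.26,-0.01],[0,0,0]], "dr": [[0,0,0.86],[0,0,0.87],[0,0,0.87],[0,0,0.87],[0,0,0.87],[0,0,0]]}}

```text
time: 8.05
tool_pos: [574.8, 195.7, 299.5]
tcp_rot: [-3.141, 0.0, 0.252]
contact_force: [0.4, 0.2, 0.6]
grip_width: 91.7
```

Run:
```python
from h import *
t=snap('top','t4'); w=snap('wrist','w4'); s=snap('side','s4'); im=t['image'][150:270,250:420]
cv2.imwrite('pics/z6.png',cv2.resize(im,None,fx=4.5,fy=4.5,interpolation=cv2.INTER_CUBIC))
print(get_obs()['tool_pos'],get_obs()['tcp_rot'],get_obs()['joint_positions'])
for r in (-55,0,55):
  a=np.radians(14.3); print(proj(w,[573+r*np.cos(a),205+r*np.sin(a),135]))
```

```text
[574.79823289 194.28443498 299.69592731] [3.14130746e+00 3.87188744e-04 2.50105440e-01] [ 1.99845488e-01  4.66955599e-01  1.19036799e+00 -3.05417293e-04
  1.48464144e+00  1.52056266e+00]
[271.06073257 253.21319331]
[270.60035862 198.69533171]
[270.07240132 138.50072613]
```

View pics/z6.png

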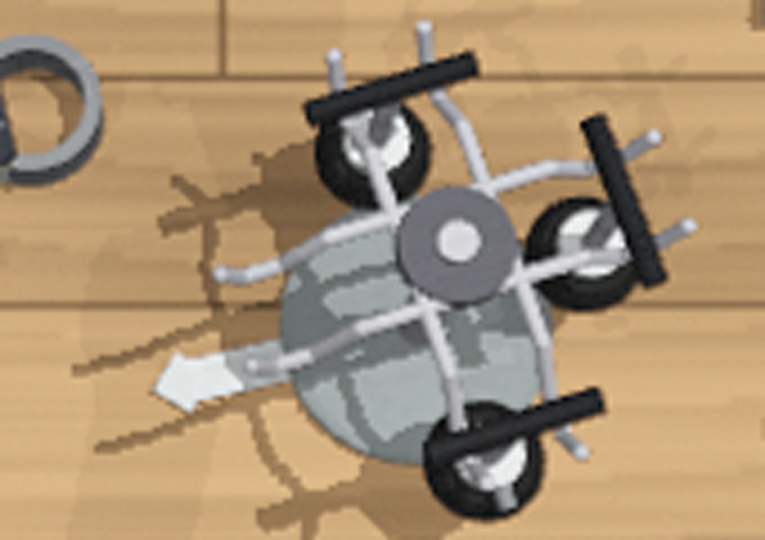

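View pics/w4.png

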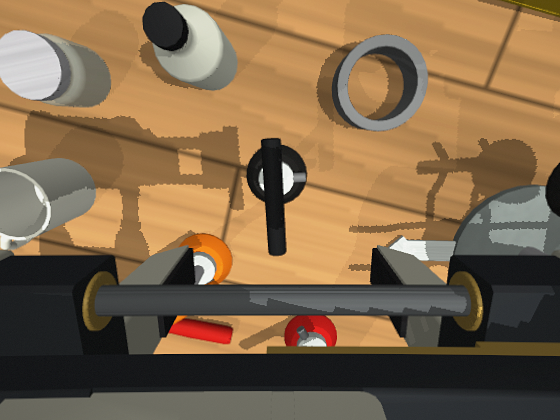

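View pics/s4.png

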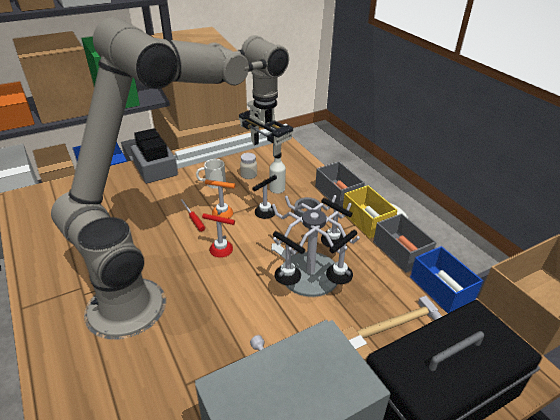

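Run:
```python
from h import *
t=load('t4'); w=load('w4'); r=np.round
a=lambda x,y:(250+(x+.5)/4.5-.5,150+(y+.5)/4.5-.5)
hub=onz(t,*a(459,241),248);print('hub',hub)
ang=lambda p:round(float(np.degrees(np.arctan2(p[1]-hub[1],p[0]-hub[0]))),1)
tip=onz(t,*a(155,388),18);c1=onz(t,*a(178,354),18);c2=onz(t,*a(190,411),18)
print('ptr',ang(tip),ang(c1),ang(c2),'shaft dir',np.degrees(np.arctan2(*(tip-(c1+c2)/2)[1::-1])))
e1=onz(t,*a(219,275),228);e2=onz(t,*a(258,366),228);m=(e1+e2)/2
print('hook',r(e1),r(e2),ang(m),np.hypot(*(m-hub)[:2]),np.linalg.norm(e1-e2))
B1=onz(w,271,140,135);B2=onz(w,277,252,135);print('bar',B1,B2,(B1+B2)/2,np.degrees(np.arctan2(*(B1-B2)[1::-1])),np.linalg.norm(B1-B2))
# mask of bar in wrist
g=w['image'].max(2)
m=np.zeros(g.shape,np.uint8); m[205:255,255:295]=(g[205:255,255:295]<45)*255
n,l,st,ce=cv2.connectedComponentsWithStats(m); print(st,ce)
for row in (212,220,230,240,248): print(row,np.where(m[row])[0][[0,-1]])
for row in (140,143,147): q=np.where(g[row,255:295]<45)[0]+255; print(row,q[[0,-1]] if len(q) else q)
for rr in range(132,142): print(rr,(g[rr,255:295]<45).sum(),end=' ')
for rr in range(248,262): print(rr,(g[rr,255:295]<45).sum(),end=' ')
```

```text
hub [ 551.68504462 -151.95426701  248.        ]
ptr 103.6 96.9 110.9 shaft dir 101.05369723099042
hook [536. -12. 228.] [481. -34. 228.] 108.4 135.79152845922667 59.459425777743554
bar [625.23688247 217.47584902 135.        ] [522.39148727 186.08630332 135.        ] [573.81418487 201.78107617 135.        ] 16.972765633615815 107.52896769522947
[[     0      0    560    420 234349]
 [   266    205     20     50    851]] [[279.51472377 209.42924868]
 [275.4453584  228.98354877]]
212 [266 283]
220 [267 283]
230 [267 284]
240 [268 284]
248 [269 285]
140 [261 279]
143 [262 279]
147 [262 288]
132 0 133 0 134 0 135 0 136 0 137 0 138 7 139 17 140 19 141 19 248 17 249 17 250 17 251 17 252 16 253 14 254 10 255 0 256 0 257 0 258 0 259 0 260 0 261 0
```

The pictures give the front at ~103.6° and the hook at ~108.4°, about 9 mm off and so inside the 25 mm limit. In the wrist view the black lifter's bar runs from px (270,139) to (277,253). I'll go down over its centre.

Run:
```python
from plan import *
plan([(573.5,203,270,16.5),(573.5,203,160,16.5),(573.5,203,143,16.5)],[1,5,2])
```

```text
[[0.01, -0.15, 0.49], [0.0, 0.0, 0.37], [0.0, 0.0, 0.37], [0.0, 0.0, 0.36], [0.0, 0.0, 0.37], [0.0, 0.0, 0.37], [0.0, 0.0, 0.14], [0.0, 0.0, 0.14]]
[[0, 0, np.float64(-0.27)], [0, 0, np.float64(-0.0)], [0, 0, np.float64(-0.0)], [0, 0, np.float64(-0.0)], [0, 0, np.float64(-0.0)], [0, 0, np.float64(-0.0)], [0, 0, np.float64(-0.0)], [0, 0, np.float64(-0.0)]]
end [573.2 203.2 143.1] 16.5
```

>>> {"op": "carry_out", "data": {"xyz": [[0.01,-0.15,0.49],[0.0,0.0,0.37],[0.0,0.0,0.37],[0.0,0.0,0.36],[0.0,0.0,0.37],[0.0,0.0,0.37],[0.0,0.0,0.14],[0.0,0.0,0.14]], "dr": [[0,0,-0.27],[0,0,0],[0,0,0],[0,0,0],[0,0,0],[0,0,0],[0,0,0],[0,0,0]]}}

```text
time: 9.2
tool_pos: [573.8, 203.5, 143.4]
tcp_rot: [3.142, -0.001, 0.286]
contact_force: [0.3, -0.1, 0.4]
grip_width: 91.7
```

Run:
```python
from h import *
w=snap('wrist','w5'); print(get_obs()['tool_pos'])
```

```text
[573.25941501 203.53745821 142.30875081]
```

View pics/w5.png

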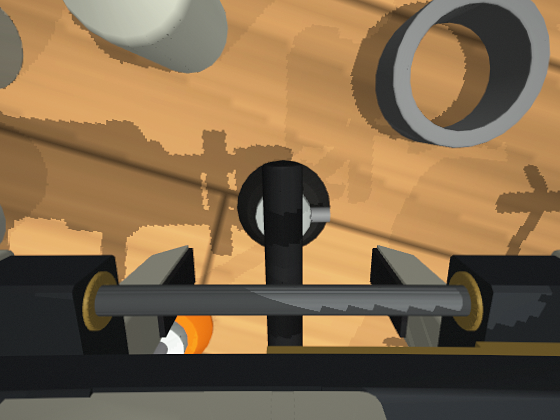

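The bar at columns 265–301 is centred between the jaws and parallel to the pads. Closing now.

>>> {"op": "carry_out", "data": {"xyz": [[0,0,0],[0,0,0],[0,0,0],[0,0,0],[0,0,0],[0,0,0],[0,0,0],[0,0,0]], "dr": [[0,0,0],[0,0,0],[0,0,0],[0,0,0],[0,0,0],[0,0,0],[0,0,0],[0,0,0]], "gripper": -1}}

```text
time: 10.25
tool_pos: [573.4, 203.9, 143.1]
tcp_rot: [3.141, -0.0, 0.286]
contact_force: [-0.2, -0.3, -0.7]
grip_width: 17.2
```

>>> {"op": "carry_out", "data": {"xyz": [[0,0,-0.1],[0,0,-0.3],[0,0,-0.5],[0,0,-0.5],[0,0,-0.5],[0,0,-0.3]], "dr": [[0,0,0],[0,0,0],[0,0,0],[0,0,0],[0,0,0],[0,0,0]]}}

```text
time: 11.0
tool_pos: [573.5, 204.0, 276.9]
tcp_rot: [-3.142, -0.002, 0.286]
contact_force: [0.5, -0.4, -3.3]
grip_width: 16.9
```

Run:
```python
from h import *
w=snap('wrist','w6');s=snap('side','s6'); t=snap('top','t6'); print(get_obs()['tool_pos'],get_obs()['grip_width'],get_obs()['contact_force'])
cv2.imwrite('pics/z7.png',cv2.resize(s['image'][80:300,180:380],None,fx=3,fy=2.7,interpolation=cv2.INTER_CUBIC))
```

```text
[573.5693522  203.97799527 275.75660755] 16.997043771800705 [ 0.33440955  0.52219378 -3.54042782]
```

View pics/w6.png

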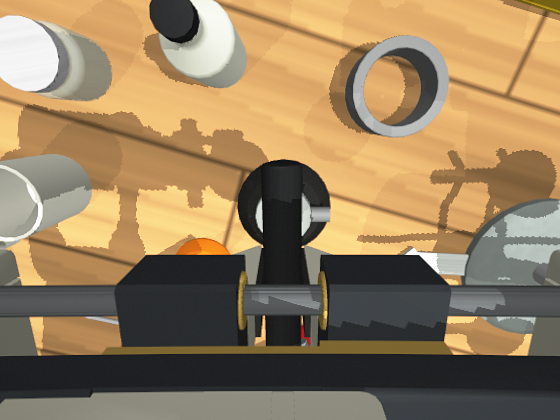

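View pics/z7.png

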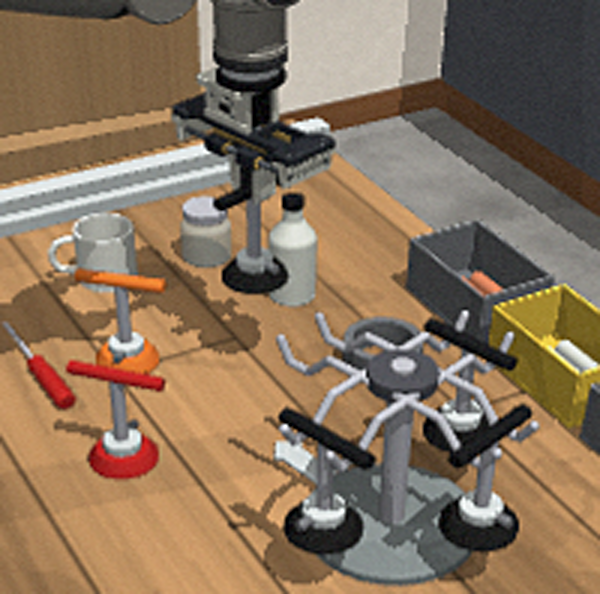

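Run:
```python
from h import *
w=load('w6'); a=.286; u=np.array([np.cos(a),np.sin(a),0]); tcp=np.array([573.5,204,276])
for d in (50,55,60):
  for dz in (1,-8,-17): print(d,dz,proj(w,tcp+u*d+[0,0,dz]).round(1))
im=w['image'];print(im[154:172,283].max(1)); print(im[154:172,268].max(1))
cv2.imwrite('pics/z8.png',cv2.resize(im[140:260,220:350],None,fx=5,fy=5))
t=load('t6')['image'];cv2.imwrite('pics/z9.png',cv2.resize(t[150:270,200:370],None,fx=4.5,fy=4.5))
```

```text
50 1 [280.4 177.8]
50 -8 [280.5 174.2]
50 -17 [280.6 171. ]
55 1 [280.4 165.7]
55 -8 [280.5 162.8]
55 -17 [280.6 160.3]
60 1 [280.3 153.4]
60 -8 [280.5 151.2]
60 -17 [280.6 149.3]
[240 240 240 244 241  99  23  20  23  24  23  26  33  52  48  45  47  46]
[243 243 243 244 247 243 201 190  17  19  22  26  31  31  32  31  33  32]
```

View pics/z8.png

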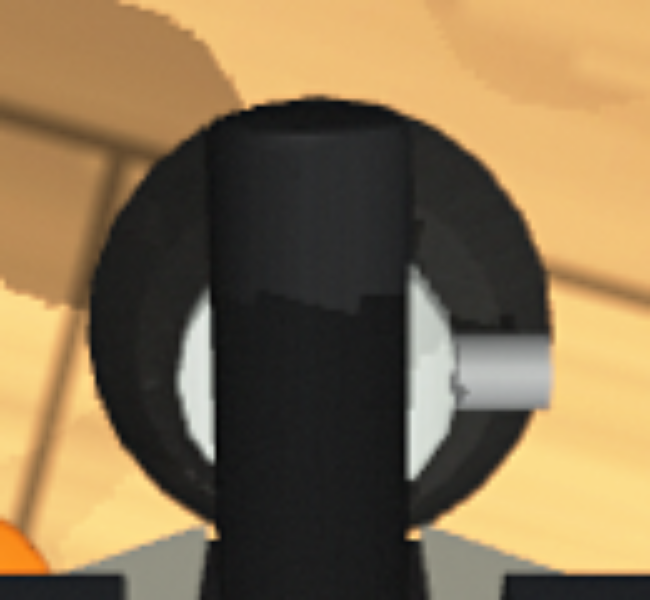

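The lifter is held upright: far bar end at wrist row ~166, so the bar centre is at the TCP within 1 mm. I'll carry it to a point outside the hook and then come inward along the hook's radius.

Run:
```python
from plan import *
h=np.array([552,-151.5]);a=np.radians(108.4);u=np.array([np.cos(a),np.sin(a)])
e=plan([(*(h+220*u),272,18.4)],[7])
plan([(*(h+110*u),268,18.4)],[7],start=e)
```

```text
[[-0.31, 0.27, 0.01], [-0.3, 0.28, 0.01], [-0.31, 0.27, 0.01], [-0.31, 0.27, 0.01], [-0.32, 0.26, 0.0], [-0.31, 0.27, 0.01], [-0.31, 0.27, 0.01]]
[[0, 0, np.float64(-0.04)], [0, 0, np.float64(-0.03)], [0, 0, np.float64(-0.04)], [0, 0, np.float64(-0.04)], [0, 0, np.float64(-0.03)], [0, 0, np.float64(-0.04)], [0, 0, np.float64(-0.03)]]
end [482.8  57.1 272.2] 18.4
[[0.0, 0.26, 0.01], [0.0, 0.26, 0.01], [0.0, 0.26, 0.01], [0.0, 0.27, 0.01], [0.0, 0.26, 0.01], [0.0, 0.26, 0.01], [0.0, 0.26, 0.01]]
[[0, 0, np.float64(-0.0)], [0, 0, np.float64(-0.0)], [0, 0, np.float64(-0.0)], [0, 0, np.float64(-0.0)], [0, 0, np.float64(-0.0)], [0, 0, np.float64(-0.0)], [0, 0, np.float64(-0.0)]]
end [517.4 -47.1 268. ] 18.4
```

>>> {"op": "carry_out", "data": {"xyz": [[-0.31,0.27,0.01],[-0.3,0.28,0.01],[-0.31,0.27,0.01],[-0.31,0.27,0.01],[-0.32,0.26,0.0],[-0.31,0.27,0.01],[-0.31,0.27,0.01],[0,0,0]], "dr": [[0,0,-0.04],[0,0,-0.03],[0,0,-0.04],[0,0,-0.04],[0,0,-0.03],[0,0,-0.04],[0,0,-0.03],[0,0,0]]}}

```text
time: 12.15
tool_pos: [481.4, 56.1, 270.4]
tcp_rot: [-3.141, 0.002, 0.319]
contact_force: [-0.3, 0.2, -3.1]
grip_width: 16.9
```

Run:
```python
from h import *
t=snap('top','t7');s=snap('side','s7');print(get_obs()['tool_pos'])
A=cv2.resize(t['image'][140:260,260:400],None,fx=4,fy=4,interpolation=cv2.INTER_CUBIC)
cv2.imwrite('pics/z10.png',A)
cv2.imwrite('pics/z11.png',cv2.resize(s['image'][110:310,220:380],None,fx=3,fy=3,interpolation=cv2.INTER_CUBIC))
```

```text
[482.48099059  57.17674539 270.87161692]
```

View pics/z10.png

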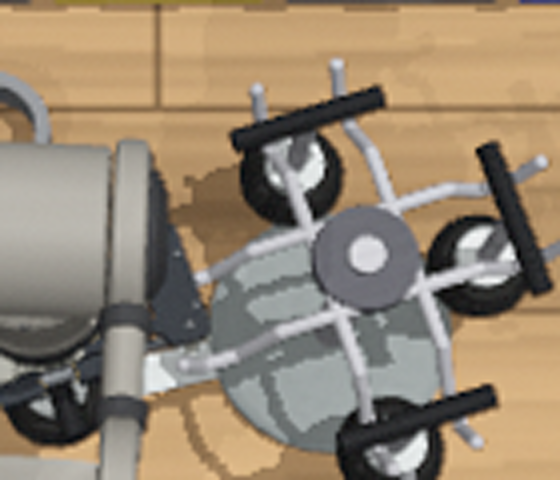

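View pics/z11.png

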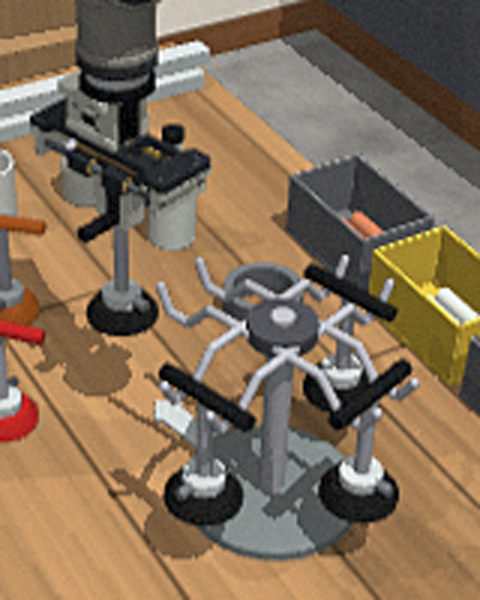

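Run:
```python
from h import *
t=load('t4');s=load('s7')
a=lambda x,y:(250+(x+.5)/4.5-.5,150+(y+.5)/4.5-.5)
b=lambda x,y:(220+(x+.5)/3-.5,110+(y+.5)/3-.5)
for p,q in [((219,275),(201,263)),((258,366),(162,288)),((459,241),(283,316))]: print(tri(t,a(*p),s,b(*q)))
```

```text
(array([539.58625867, -12.43011598, 220.09364094]), np.float64(2.909182887697799))
(array([482.40287233, -34.69042091, 223.74114638]), np.float64(0.5999577398960176))
(array([ 552.6361251 , -152.43669219,  244.3328468 ]), np.float64(0.011394649414764967))
```

Triangulation agrees: hook direction ~108°. Moving in above the hook.

>>> {"op": "carry_out", "data": {"xyz": [[0.0,0.26,0.0],[0.0,0.26,0.0],[0.0,0.26,0.01],[0.0,0.27,0.01],[0.0,0.26,0.01],[0.0,0.26,0.01],[0.0,0.26,0.01],[0,0,0]], "dr": [[0,0,0],[0,0,0],[0,0,0],[0,0,0],[0,0,0],[0,0,0],[0,0,0],[0,0,0]]}}

```text
time: 13.25
tool_pos: [517.5, -48.3, 268.3]
tcp_rot: [-3.142, 0.0, 0.319]
contact_force: [0.4, 0.5, -2.7]
grip_width: 16.8
```

Run:
```python
from h import *
w=snap('wrist','w8');s=snap('side','s8');o=get_obs();print(o['tool_pos'],o['contact_force'])
cv2.imwrite('pics/z12.png',cv2.resize(s['image'][110:310,220:380],None,fx=3,fy=3,interpolation=cv2.INTER_CUBIC))
```

```text
[517.128388   -47.11239817 268.43409891] [ 1.31515767 -0.05457856 -2.93386772]
```

View pics/w8.png

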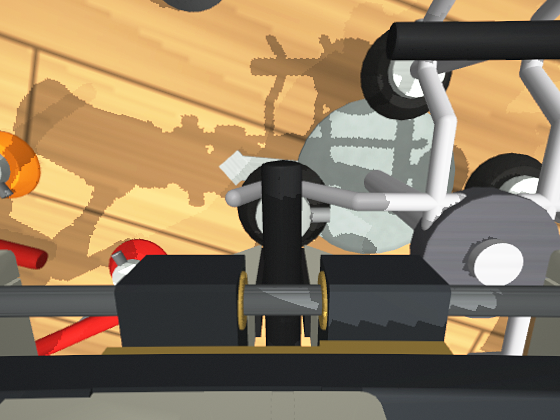

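View pics/z12.png

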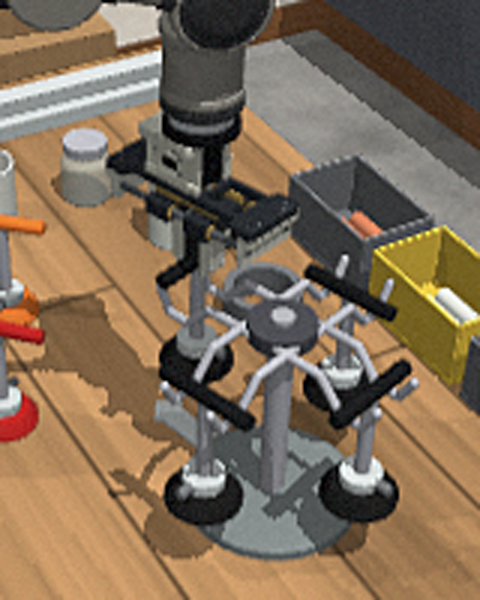

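The wrist view shows the wire's end at px (232,198) and its bend at (350,203). The bar (column ~282) lies between and square to the wire, so I'm lowering.

>>> {"op": "carry_out", "data": {"xyz": [[0,0,0.15],[0,0,0.15],[0,0,0.15],[0,0,0.1],[0,0,0.07],[0,0,0.0]], "dr": [[0,0,0],[0,0,0],[0,0,0],[0,0,0],[0,0,0],[0,0,0]]}}

```text
time: 14.1
tool_pos: [517.2, -47.2, 231.1]
tcp_rot: [-3.141, 0.0, 0.32]
contact_force: [0.2, 0.3, -2.9]
grip_width: 16.9
```

Run:
```python
from h import *
w=snap('wrist','w9');s=snap('side','s9');o=get_obs();print(o['tool_pos'],o['contact_force'])
cv2.imwrite('pics/z13.png',cv2.resize(s['image'][110:310,220:380],None,fx=3,fy=3,interpolation=cv2.INTER_CUBIC))
```

```text
[517.42176211 -47.25327161 231.55108801] [-0.42364826  0.14730499 -2.81170441]
```

View pics/w9.png

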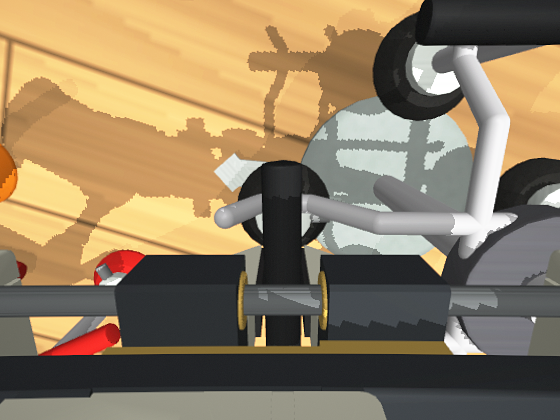

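View pics/z13.png

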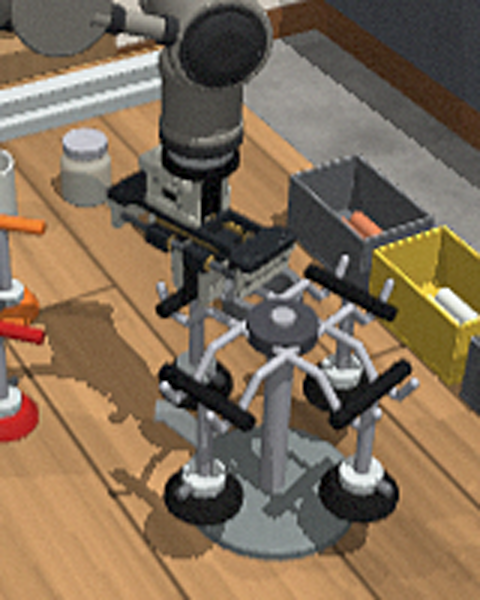

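>>> {"op": "carry_out", "data": {"xyz": [[0,0,0.05],[0,0,0.04],[0,0,0.03],[0,0,0.02],[0,0,0.0]], "dr": [[0,0,0],[0,0,0],[0,0,0],[0,0,0],[0,0,0]]}}

```text
time: 14.82
tool_pos: [517.2, -47.2, 222.8]
tcp_rot: [-3.141, 0.0, 0.321]
contact_force: [-0.4, -0.5, -1.9]
grip_width: 17.2
```

>>> {"op": "carry_out", "data": {"xyz": [[0,0,0.02],[0,0,0.01],[0,0,0.0]], "dr": [[0,0,0],[0,0,0],[0,0,0]]}}

```text
time: 15.2
tool_pos: [517.4, -47.2, 221.6]
tcp_rot: [3.141, -0.001, 0.321]
contact_force: [-0.8, 0.9, 1.7]
grip_width: 17.0
```

Force went from -2.9 to +1.7 N, so the bar now rests on the wires. I'll open slightly and lift clear.

>>> {"op": "carry_out", "data": {"xyz": [[0,0,0],[0,0,0],[0,0,0],[0,0,0]], "dr": [[0,0,0],[0,0,0],[0,0,0],[0,0,0]], "gripper": -0.3}}

```text
time: 15.7
tool_pos: [517.3, -47.2, 221.1]
tcp_rot: [-3.142, -0.0, 0.321]
contact_force: [0.0, 0.5, -0.1]
grip_width: 32.5
```

Run:
```python
from h import *
w=snap('wrist','w10');o=get_obs();print(o['tool_pos'],o['contact_force'],o['grip_width'])
```

```text
[517.2721504  -47.18043225 221.09354166] [-0.08563357  0.04281164  0.18442757] 32.254816402709125
```

View pics/w10.png

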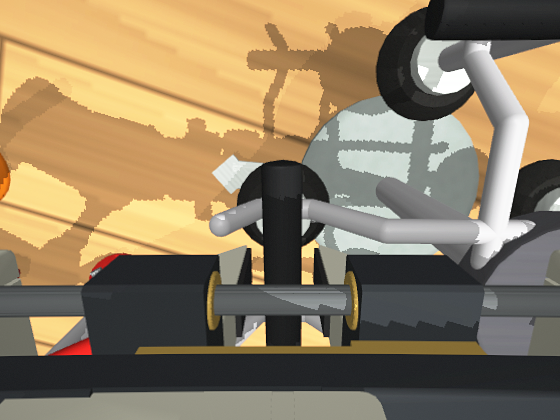

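The bar is free between the fingers (columns 262–303) and still lies on the wire. Lifting straight up, then backing off.

>>> {"op": "carry_out", "data": {"xyz": [[0,0,-0.1],[0,0,-0.2],[0,0,-0.4],[0,0,-0.6],[0,0,-0.7],[0,-0.6,-0.4],[0,-0.8,0],[0,-0.8,0]], "dr": [[0,0,0],[0,0,0],[0,0,0],[0,0,0],[0,0,0],[0,0,0],[0,0,0],[0,0,0]]}}

```text
time: 16.75
tool_pos: [475.2, 79.1, 366.5]
tcp_rot: [3.141, -0.002, 0.32]
contact_force: [-0.7, 0.8, -0.6]
grip_width: 32.2
```

>>> {"op": "carry_out", "data": {"xyz": [[0,-0.6,0],[0,-0.6,0],[0,-0.4,0],[0,0,0]], "dr": [[0,0,0],[0,0,0],[0,0,0],[0,0,0]]}}

```text
time: 17.25
tool_pos: [444.9, 170.3, 366.1]
tcp_rot: [3.142, -0.001, 0.323]
contact_force: [0.7, -0.2, -0.3]
grip_width: 31.9
```

Run:
```python
from h import *
t=snap('top','t11');s=snap('side','s11');print(get_obs()['time'])
cv2.imwrite('pics/z14.png',cv2.resize(t['image'][150:270,250:420],None,fx=4.5,fy=4.5,interpolation=cv2.INTER_CUBIC))
cv2.imwrite('pics/z15.png',cv2.resize(s['image'][110:310,220:380],None,fx=3,fy=3,interpolation=cv2.INTER_CUBIC))
```

```text
17.35
```

View pics/z14.png

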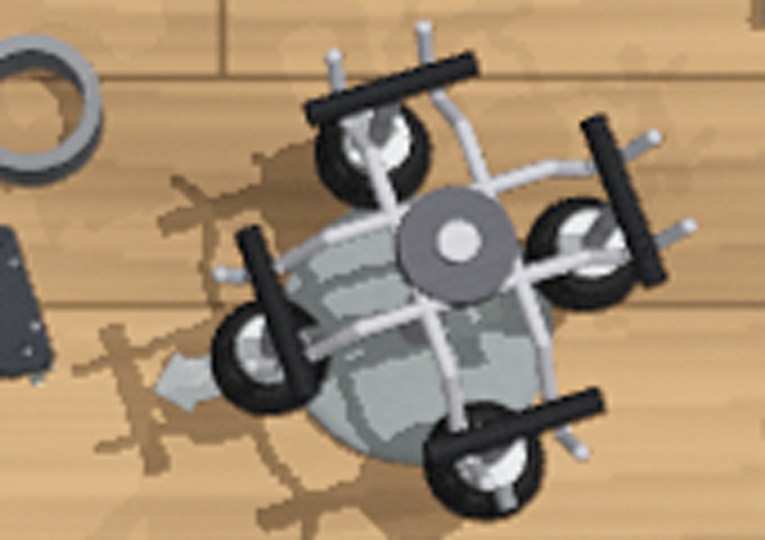

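View pics/z15.png

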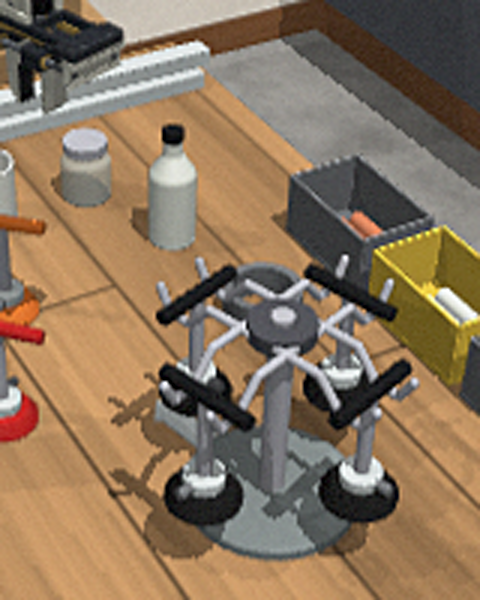

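View pics/t11.png

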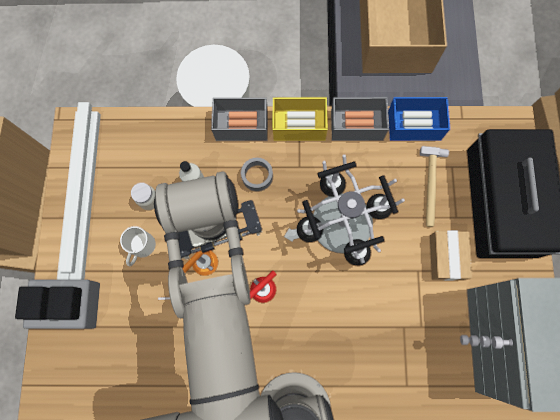

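The lifter hangs upright like the other three, with bar ends at crop px (248,230) and (302,393) and the arm well clear. One numeric check, then I hand in.

Run:
```python
from h import *
t=load('t11');s=load('s11')
a=lambda x,y:(250+(x+.5)/4.5-.5,150+(y+.5)/4.5-.5)
b=lambda x,y:(220+(x+.5)/3-.5,110+(y+.5)/3-.5)
p=onz(t,*a(248,230),214);q=onz(t,*a(302,393),214);m=(p+q)/2
e=(onz(t,*a(219,275),228)); hub=np.array([552,-152,0])
print(m,np.degrees(np.arctan2(*(p-q)[1::-1])),'ang',np.degrees(np.arctan2(m[1]+152,m[0]-552)),np.hypot(m[0]-552,m[1]+152))
print(tri(t,a(248,230),s,b(235,272)),tri(t,a(302,393),s,b(161,314)))
print(close_job())
```

```text
[517.64887098 -45.21606122 214.        ] 17.356142477270737 ang 107.83236857438136 112.17312354672761
(array([570.51979019, -30.36608669, 209.01632718]), np.float64(3.387506000551571)) (array([467.63091723, -60.76969574, 214.08697254]), np.float64(0.21743315170645086))
the job is handed in; nothing more can be done
None
```

The lifter is hung on the once-empty hook at the front of the carousel, and the job is handed in. It took about 17 s of the 67 s allowed.

- **Turning the carousel:** I put the shut fingers between the empty hook's wires and swept the rotor about 118° clockwise. The camera then put the hook at about 108° and the pointer at about 104°. That is about 9 mm off, inside both the 25 mm and 35 mm limits, so I did not correct it.
- **Hanging the lifter:** I gripped the black lifter by the middle of its bar, brought it in from outside the hook and lowered it. The wrist force changed from -2.9 N to +1.7 N as the wires took the weight. I then opened the fingers and backed away.
- **Last checks:**
  - The bar's centre is about 112 mm from the carousel's axis, against a nominal 110 mm.
  - The bar is about 1° off square to the hook, and the stem looks upright.
  - Triangulating the two bar ends gave heights of 209 mm and 214 mm. The first has a 3.4 mm ray mismatch, and earlier checks also read 4–8 mm low, so I put this down to camera calibration.
  - In the last top picture the other bench items look unmoved, though the arm hides the screwdriver; I judged this by eye and did not measure it.

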